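Put four returned mower parts back into their stock cartons

TASK

Put the four returned steel parts lying on the counter back into stock: each one goes into the carton that already holds parts of the same kind, set down the same way up as it lies now, in the middle of the round grey mark on the carton's floor. Leave the black belt pulley where it is.

Things in the scene. Friction and masses are not known exactly. Their poses are not given: they have to be found in the camera images.
- sleeve_mid (a point): Loose spindle sleeve: plain steel tube standing on end, 30 mm diameter, 60 mm tall. This point is its centre, half-way up; z up.
- spacer_mid (a point): Loose blade spacer: flat round plain steel ring, 60 mm diameter, 22 mm tall (hold it by the outside: its dark bore is closed). This point is its centre, half-way up; z up.
- hexnut_mid (a point): Loose spindle nut: hexagonal plain steel nut lying flat, 46 mm across the flats, 53 mm across the corners, 32 mm tall; its x axis points square out of one flat, so flats face along x and along x turned by 60 and 120 degrees. This point is its centre, half-way up; z up.
- clamp_mid (a point): Loose blade clamp block: rectangular plain steel bar with two bolt holes, lying flat, 80 mm long (its x axis) by 30 mm wide (its y axis) by 25 mm tall. This point is its centre, half-way up; z up.
- sleeve_mark (a point): Centre of the 80 mm round grey mark on the floor (3 mm above the counter) of a fixed open cardboard carton whose stock is three spindle sleeves standing in a row. Carton 180 (x) by 156 mm (y) outside, walls 3 mm thick, 30 mm high. Axes: +x to its stock, y across, z up. Stock fixed, as tall as the loose piece, 60 mm or more from here along +x; inner wall faces 52 mm away to -x, 75 mm to either y side.
- spacer_mark (a point): Centre of the 80 mm round grey mark on the floor (3 mm above the counter) of a fixed open cardboard carton whose stock is two blade spacers side by side. Carton 180 (x) by 156 mm (y) outside, walls 3 mm thick, 30 mm high. Axes: +x to its stock, y across, z up. Stock fixed, as tall as the loose piece, 60 mm or more from here along +x; inner wall faces 52 mm away to -x, 75 mm to either y side.
- hexnut_mark (a point): Centre of the 80 mm round grey mark on the floor (3 mm above the counter) of a fixed open cardboard carton whose stock is two hexagonal nuts side by side. Carton 180 (x) by 156 mm (y) outside, walls 3 mm thick, 30 mm high. Axes: +x to its stock, y across, z up. Stock fixed, as tall as the loose piece, 60 mm or more from here along +x; inner wall faces 52 mm away to -x, 75 mm to either y side.
- clamp_mark (a point): Centre of the 80 mm round grey mark on the floor (3 mm above the counter) of a fixed open cardboard carton whose stock is one clamp block lying across it. Carton 180 (x) by 156 mm (y) outside, walls 3 mm thick, 30 mm high. Axes: +x to its stock, y across, z up. Stock fixed, as tall as the loose piece, 60 mm or more from here along +x; inner wall faces 52 mm away to -x, 75 mm to either y side.
- pulley_mid (a point): Loose black plastic belt pulley lying flat, 68 mm diameter, 26 mm tall, grooved, with a brass bush: not to be moved. This point is its centre, half-way up.
Mind the look-alikes: they are no part of the job. Leave any green, orange or turquoise look-alike of the part that bears hexnut_mid alone.

How it is judged (in metres and radians):
At the end, for the whole second after the job is handed in: Each of the four steel parts rests on the floor of the carton of its own kind, same way up as at the start (tilt under 0.12 rad, height within 4 mm), its centre within 15 mm of the grey mark's centre, at rest; pulley within 20 mm of where it was (horizontal distance between sleeve_mid and sleeve_mark below 0.015 m and z of sleeve_mid in the frame of sleeve_mark between 0.026 and 0.034 m and angle between each of sleeve_mid, spacer_mid, hexnut_mid, clamp_mid's own z axis and vertical below 0.12 rad and linear speed of each of sleeve, spacer, hexnut, clamp below 0.02 m/s and horizontal distance between spacer_mid and spacer_mark below 0.015 m and z of spacer_mid in the frame of spacer_mark between 0.007 and 0.015 m and horizontal distance between hexnut_mid and hexnut_mark below 0.015 m and z of hexnut_mid in the frame of hexnut_mark between 0.012 and 0.02 m and horizontal distance between clamp_mid and clamp_mark below 0.015 m and z of clamp_mid in the frame of clamp_mark between 0.0085 and 0.0165 m and distance of pulley_mid from where it was at the start of the episode below 0.02 m); the robot touches nothing.
It fails at once if the pulley is moved by 20 mm or more (distance of pulley_mid from where it was at the start of the episode above 0.02 m).
It also fails if it takes over 96 s, if anything falls off the work surface, if the arm or the gripper's body presses on something with over 40 N, if the wrist force passes 120 N, or if a joint passes its speed limit or range.

ROBOT

A 6-joint arm with a two-finger parallel gripper is mounted at the origin on the work surface. World frame = base frame: x ahead of the robot, y to its left, z up, the work surface at z = 0. Lengths are in mm, angles in rad, forces in N, time in s.
With the tool pointing down it reaches from about 425 to 950 mm from the base axis. Payload 14.7 kg.
Tool frame: the origin (TCP) lies between the finger pads; the fingertips stand 11 mm ahead of it and the grasp point (between the pads) lies 8 mm behind it; z points along the fingers, x is the direction in which the jaws open and shut, and the axes are right-handed (so a half turn about z gives the same grasp; the last joint's range is limited). The gripper opens to 85 mm and grips with 20 to 120 N. Pads are 22 mm wide; open, the fingers measure 114 mm over their backs; the gripper's body (76 mm by 85 mm) begins 54 mm behind the grasp point. The pads swing forward as they close: fully open they stand 13 mm farther back than shut.
Start: joints at [-1.242, 0.48, 1.596, -0, 1.065, -0.047], TCP at [238.576, -604.627, 242.297] pointing down, gripper open.
Joint ranges: [-2.75, 2.75], [-0.82, 2.05], [0.23, 2.67], [-1.56, 4.7], [0.09, 2.69], [-2.92, 2.92]. Speed limits (rad/s): [1.89, 1.89, 2.39, 3.01, 3.01, 3.01].

INTERFACE

Orientations are given as a unit quaternion [x, y, z, w].
In Python, from bench import r gives the robot as it stands. The module is installed in compiled form; this text tells all that it offers.
- The arm moves only by the tool drive_tool, never from a script. Its argument "targets" is a list of rows, each a list of 2 entries, a list of its own where there are three numbers: the shift along the tool's x, y, z in mm, then the turn, a rotation vector about the tool's x, y, z in degrees. In form: [[[x, y, z], [ax, ay, az]], ...]. A call has 1 to 20 rows; each row shifts and turns the commanded pose from where the row before left it, along the tool's axes as they then stand; what a row does not reach is not made up. A row lasts 1/10 s, in which the tool goes at most 50 mm and 8.59 degrees, less where a joint would pass 70% of its speed; a pose out of reach is approached as far as the arm can. A call with a gripper value outside its range is refused whole. "grip" is the closure, from -1 (fully open) to 1 (shut), so that 0 is half open, set as the call begins (left out, the last holds). The fingers move at their own pace and stop on an object; "grip_force" is the grip in N (left out, the last holds). Time passes only in rows, so rows that do not move let the fingers close. It gives the time, the measured TCP pose, the force and the opening at its end, in the units of the state.
- r.observe(): the state, without advancing time (a new reading comes with each control period).
- r.get_image(name): name is "side" or "top" or "wrist"; returns a dict with "pixels" (400x640x3 uint8, red, green, blue), "range_z" (400x640 float32, mm along the optical axis (not along the pixel's ray), 0 where there is no reading), "vertical_fov" (degrees; the focal length in pixels is half the picture's height over the tangent of half this angle, whatever the lens; pixels are square), "cx", "cy" (the principal point, pixels), "rvec" (rotation vector, rad) and "tvec" (3), from world to camera coordinates, as OpenCV has them. Camera axes: x right, y down, z forward; pixel columns grow to the right and rows downward; lengths in mm; the calibration is good to about 2 mm. The wrist camera is an equidistant fisheye: a pixel r from the principal point sees the ray r / f radians off the axis. A picture is of the moment at which its call begins.
- r.job_done(): hands the job in, once; it reports no verdict.
The state is a dict: "clock": time; "q": joint angles; "qvel": joint speeds; "joint_torque": joint torques, N m; "tcp_pos": TCP position; "ee_rot": TCP orientation; "wrist_force": force on the tool from outside, world axes, zero at the start; "wrist_torque": the same for the moment, N m; "opening": opening from 0.0 (shut) to 1.0 (fully open).
Only numpy, scipy, OpenCV 4.12 (cv2) and the standard library are available. Lean on these libraries where they do the work, as an engineer would, in place of code of your own. Each camera call takes 0.05 s, during which the arm holds its last target. There are 200 camera calls.

## Working session

There is one attempt and no reset: what is moved stays moved. The work goes in short steps, Python scripts to look and compute and a tool call to move; the robot and the scene stay as the last step left them, time stands still between calls to the robot, and variables do not carry over. Pictures are saved under pics/ and viewed, about 12 in all and at most 16, crops included, and the job is handed in when it is done.

Besides the shell and the picture viewer there is one more tool, called after "Emit:" by a JSON object that holds its "op" and its "data". drive_tool: Moves the arm, as the interface text tells. Its arguments: {"type":"object","properties":{"targets":{"type":"array","items":{"type":"array"}},"grip":{"type":"number"},"grip_force":{"type":"number"}},"required":["targets"]}

```bash
mkdir -p pics; python3 - <<'E'
from bench import r
import cv2,pickle
s=r.observe();print(s)
for n in("top","side"):
    d=r.get_image(n);pickle.dump(d,open(n+'.pkl','wb'))
    print(n,d['vertical_fov'],d['cx'],d['cy'],d['rvec'],d['tvec'])
    cv2.imwrite(f'pics/{n}0.png',d['pixels'][:,:,::-1])
E
```

```text
{'clock': 0.0, 'q': array([-1.24161595e+00,  4.80817645e-01,  1.59684338e+00,  3.53642089e-05,
        1.06511498e+00, -4.65905953e-02]), 'qvel': array([-2.97456923e-04,  7.99266946e-04,  7.76440724e-04, -6.48303028e-04,
        3.79727996e-05, -6.96836806e-04]), 'joint_torque': array([-7.57915859e-05, -9.50653911e+01, -4.30186379e+01,  8.43962766e-05,
        1.28328684e-02, -5.04757554e-05]), 'tcp_pos': array([ 238.45409252, -604.26659119,  241.69296263]), 'ee_rot': array([ 8.26732541e-01, -5.62594842e-01, -4.63840333e-04, -3.67655632e-04]), 'wrist_force': array([-0.3162797 ,  0.07036741,  0.39022872]), 'wrist_torque': array([-0.03791995,  0.00510684, -0.02053102]), 'opening': 1.0037689463375552}
top 50.22552206408679 311.81119862800324 201.87323564580055 [ 2.11295019 -2.1681436   0.19313269] [-8.14424670e-01  4.49370823e+02  1.22285988e+03]
side 51.832125176576426 318.71558284157896 198.85440994941112 [ 0.45813157 -2.63380492  1.31258079] [434.62611513 140.43606848 859.15993353]
```

View pics/top0.png

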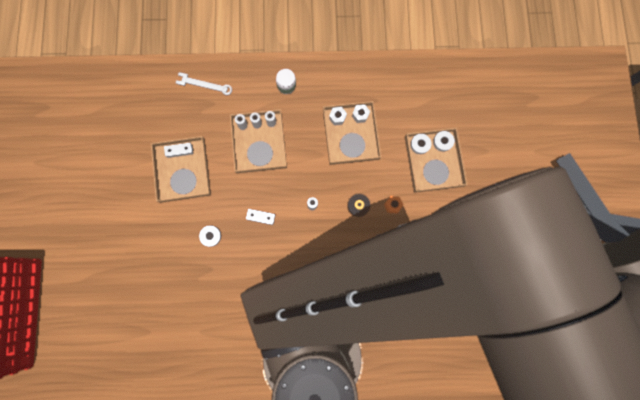

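View pics/side0.png

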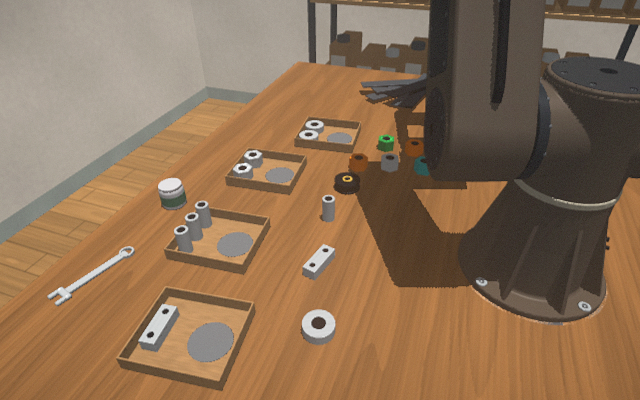

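Top view: spacer (209,236), clamp (260,216), sleeve (312,202), pulley (358,205), one orange look-alike (395,203). The marks are at about (183,181), (260,153), (352,145) and (436,172). The arm hides the nut here. The side view shows the plain nut at (390,162), with orange, green and turquoise ones around it.

```bash
cat >h.py <<'E'
import numpy as np,cv2,pickle
from scipy.spatial.transform import Rotation as R
def ray(d,u,v):
    M=R.from_rotvec(d['rvec']).as_matrix()
    f=d['pixels'].shape[0]/2/np.tan(np.radians(d['vertical_fov'])/2)
    return -M.T@d['tvec'], M, f
def onplane(d,uv,z):
    c,M,f=ray(d,0,0); uv=np.atleast_2d(uv).astype(float)
    k=np.c_[(uv[:,0]-d['cx'])/f,(uv[:,1]-d['cy'])/f,np.ones(len(uv))]@M
    return c+k*((z-c[2])/k[:,2])[:,None]
def cloud(d):
    c,M,f=ray(d,0,0); v,u=np.mgrid[:400,:640]; Z=d['range_z'].astype(float)
    P=np.stack([(u-d['cx'])/f*Z,(v-d['cy'])/f*Z,Z],-1)
    return P@M+c
def hsv(d): return cv2.cvtColor(d['pixels'],cv2.COLOR_RGB2HSV)
E
python3 - <<'E'
from h import *
np.set_printoptions(precision=1,suppress=True)
for n in('top','side'):
    d=pickle.load(open(n+'.pkl','rb'));P=cloud(d);h=hsv(d)
    m=((h[...,1]<60)&(h[...,2]>90)&(d['range_z']>0)&(P[...,2]<90)&(P[...,2]>-15)).astype(np.uint8)
    N,L,S,C=cv2.connectedComponentsWithStats(m,connectivity=4)
    for i in range(1,N):
        if S[i,4]<25 or P[L==i][:,0].max()>1300: continue
        p=P[L==i]; top=np.percentile(p[:,2],90)
        print(n,C[i],S[i,4],'med',np.median(p,0),'z10/90',np.percentile(p[:,2],[10,90]),'V',np.median(h[...,2][L==i]))
E
```

```text
top [285.3  79.6] 355 med [825.9  59.   59.1] z10/90 [37.2 63.2] V 247.0
top [203.   83.8] 385 med [841.9 323.7   7.3] z10/90 [ 2.4 11.1] V 229.0
top [360.6 112.7] 233 med [ 722.6 -169.9   35.3] z10/90 [13.7 38.5] V 232.0
top [337.4 115.2] 235 med [717.2 -97.8  34.9] z10/90 [15.2 38.3] V 229.0
top [270.1 118.1] 133 med [704.5 106.   60.3] z10/90 [17.  65.5] V 172.0
top [255.3 119.6] 123 med [699.5 150.8  60.5] z10/90 [21.9 65.8] V 166.0
top [240.7 121.1] 138 med [697.1 195.1  59.1] z10/90 [15.9 66.5] V 163.5
top [443.7 140.6] 325 med [ 632.5 -421.4   25.2] z10/90 [13.7 29.2] V 235.0
top [352.  144.7] 486 med [ 631.3 -142.4    4.4] z10/90 [0.7 7.5] V 176.0
top [420.6 143.3] 315 med [ 624.3 -350.9   24.8] z10/90 [16.4 28.4] V 237.0
top [259.5 153.2] 504 med [611.2 143.6   4.1] z10/90 [0.9 7.2] V 179.0
top [177.9 149.5] 327 med [622.2 388.7  28.2] z10/90 [15.5 31.3] V 236.0
top [593.4 196.3] 1441 med [ 440.1 -843.6   36.3] z10/90 [15.1 39.8] V 106.0
top [435.6 171.8] 504 med [ 539.  -396.4    4.2] z10/90 [0.8 7.3] V 172.0
top [182.8 181.1] 516 med [529.  378.4   4.1] z10/90 [0.8 7.5] V 
[... 1701 characters left out ...]
d [609.  147.    2.9] z10/90 [1.6 4.4] V 144.0
side [318.4 261.7] 622 med [407.1 152.1  23.7] z10/90 [ 6.  25.6] V 201.5
side [ 89.6 275.8] 775 med [840.4 335.6   5.7] z10/90 [1.9 7.4] V 211.0
side [481.6 282.2] 76 med [89.3 93.1 15.4] z10/90 [13.3 17. ] V 158.5
side [533.2 298.6] 26 med [ -4.9 101.1  14. ] z10/90 [12. 15.] V 131.0
side [584.4 306.3] 118 med [-90.1  91.   16.2] z10/90 [13.2 17.6] V 158.0
side [158.7 327.5] 1014 med [613.7 396.8  26.3] z10/90 [ 8.7 28.1] V 196.0
side [318. 327.] 847 med [354.1 302.5  21.1] z10/90 [ 8.3 22.6] V 213.0
side [209.9 341.8] 1420 med [526.1 380.7   2.9] z10/90 [1.6 4.2] V 141.0
side [555.3 323. ] 34 med [-43.7 134.2   0.3] z10/90 [-1.5  1.1] V 113.5
```

```bash
cat >>h.py <<'E'
def topface(d,box,z,zmin,mask=None):
    """contour of pixels in box whose cloud height is near z, put on plane z"""
    P=cloud(d);u0,v0,u1,v1=box;m=np.zeros((400,640),np.uint8)
    s=(P[...,2]>zmin)&(P[...,2]<z+8)&(d['range_z']>0)
    if mask is not None:s&=mask
    m[v0:v1,u0:u1]=s[v0:v1,u0:u1]
    cs,_=cv2.findContours(m,cv2.RETR_EXTERNAL,cv2.CHAIN_APPROX_NONE)
    c=max(cs,key=cv2.contourArea)[:,0,:]
    return onplane(d,c,z)[:,:2].astype(np.float32),cv2.contourArea(c)
E
python3 - <<'E'
from h import *
np.set_printoptions(precision=1,suppress=True)
T=pickle.load(open('top.pkl','rb'));S=pickle.load(open('side.pkl','rb'))
for n,d,bs in(('top',T,dict(sleeve=(295,190,328,220),clamp=(240,200,282,232),spacer=(190,218,230,255))),('side',S,dict(sleeve=(315,190,342,225),clamp=(295,238,342,282),spacer=(295,305,342,348),nut=(374,150,402,175)))):
    for k,b in bs.items():
        z=dict(sleeve=60,clamp=25,spacer=22,nut=32)[k]
        for bright in(150,200):
            p,a=topface(d,b,z,z-6,(hsv(d)[...,2]>(bright if k!='nut' else bright-90))&(hsv(d)[...,1]<60))
            rr=cv2.minAreaRect(p);print(n,k,'circ',cv2.minEnclosingCircle(p),'rect',rr)
# stock and coloured things
h=hsv(S);P=cloud(S)
m=((h[...,1]>150)&(P[...,2]>8)&(P[...,2]<45)&(P[...,0]<520)&(P[...,0]>250)&(abs(P[...,1])<450)&((h[...,2]>70)))
for nm,lo,hi in(('or',4,14),('gr',45,75),('teal',78,100)):
    N,L,St,C=cv2.connectedComponentsWithStats((m&(h[...,0]>=lo)&(h[...,0]<=hi)).astype(np.uint8))
    for i in range(1,N):
        if St[i,4]>15:p=P[L==i];print(nm,C[i],St[i,4],np.median(p,0),p.min(0),p.max(0))
h=h.astype(int);u=onplane(T,[[358.5,204.5]],26);print('pulley',u)
cv2.imwrite('pics/nut0.png',cv2.resize(S['pixels'][110:200,300:460,::-1],None,fx=5,fy=5,interpolation=cv2.INTER_CUBIC))
E
```

```text
top sleeve circ ((445.2439270019531, -11.820616722106934), 15.013469696044922) rect ((445.10760498046875, -11.14201831817627), (26.12318229675293, 29.408449172973633), 88.57003784179688)
top sleeve circ ((445.2439270019531, -11.820616722106934), 15.013469696044922) rect ((445.10760498046875, -11.14201831817627), (26.12318229675293, 29.408449172973633), 88.57003784179688)
top clamp circ ((412.68914794921875, 141.960205078125), 41.743900299072266) rect ((412.88629150390625, 142.7984619140625), (80.36219024658203, 30.36441421508789), 77.1651840209961)
top clamp circ ((412.68914794921875, 141.960205078125), 41.743900299072266) rect ((412.88629150390625, 142.7984619140625), (80.36219024658203, 30.36441421508789), 77.1651840209961)
top spacer circ ((359.5201721191406, 292.1241760253906), 30.229598999023438) rect ((359.8276062011719, 291.8476867675781), (57.282936096191406, 57.140403747558594), 44.655975341796875)
top spacer circ ((359.5201721191406, 292.1241760253906), 30.229598999023438) rect ((359.8276062011719, 291.8476867675781), (57.282936096191406, 57.140403747558594), 44.65597534179
[... 1038 characters left out ...]
6630859375), (56.81715774536133, 54.45598602294922), 19.587717056274414)
side nut circ ((352.2697448730469, -278.74774169921875), 25.62764549255371) rect ((352.9856262207031, -277.4916687011719), (44.168312072753906, 48.091705322265625), 18.70347023010254)
side nut circ ((329.4361877441406, -276.8005065917969), 9.999999747378752e-05) rect ((329.4361877441406, -276.8005065917969), (0.0, 0.0), 0.0)
or [413.6 146.3] 197 [ 303.1 -375.8   27.9] [ 277.6 -415.     8.8] [ 330.1 -363.5   35.1]
or [357.9 160.9] 230 [ 434.7 -242.6   27.3] [ 413.7 -284.3    8.4] [ 462.  -229.7   34.5]
gr [391.4 138.4] 17 [ 372.9 -394.7   31.3] [ 366.1 -407.9   30.6] [ 383.  -382.2   32.8]
pulley [[ 439.7 -151.6   26. ]]
```

View pics/nut0.png

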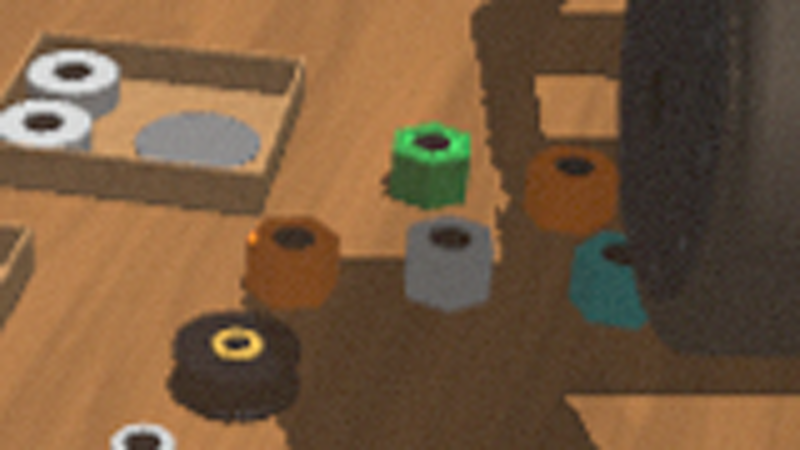

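The crop shows the plain grey nut at roughly side pixel (390,160), with orange look-alikes on the left and upper right, green above and turquoise on the right. The nut is at about (353,-278). I'll start with the sleeve, which also clears the arm from the top view.

```bash
cat >go.py <<'E'
# usage: go.py yaw x y z [x y z ...]: turn about tool z first, then tool-frame shifts between waypoints (at yaw)
import sys;from bench import r;from h import *
a=list(map(float,sys.argv[1:]));s=r.observe();M=R.from_quat(s['ee_rot']).as_matrix()
y0=np.degrees(np.arctan2(M[1,0],M[0,0]));t=(y0-a[0]+90)%180-90
q6=np.degrees(s['q'][5]);print('t%.2f'%s['clock'],'pos',s['tcp_pos'].round(1),'yaw %.1f'%y0,'q6 %.0f'%q6,'tilt',M[:2,2].round(4),'turn %.1f'%t,'F',s['wrist_force'].round(1),'open %.3f'%s['opening'])
y=np.radians(y0-t);B=np.array([[np.cos(y),np.sin(y),0],[np.sin(y),-np.cos(y),0],[0,0,-1]])
p=s['tcp_pos']
for w in np.reshape(a[1:],(-1,3)):
    print('to',w,'tool shift',(B.T@(w-p)).round(1));p=w
E
python3 go.py -86 450 -300 220 444 -11 200 444 -11 32
```

```text
t0.10 pos [ 238.5 -604.3  241.7] yaw -68.5 q6 -3 tilt [-0.0004  0.0011] turn 17.5 F [-0.6 -0.4 -0.3] open 0.997
to [ 450. -300.  220.] tool shift [-288.8 -232.2   21.7]
to [444. -11. 200.] tool shift [-288.7  -14.2   20. ]
to [444. -11.  32.] tool shift [  0.   0. 168.]
```

Emit:
{"op": "drive_tool", "data": {"targets": [[[0,0,0],[0,0,5.8]],[[0,0,0],[0,0,5.8]],[[0,0,0],[0,0,5.9]],[[-28.9,-23.2,2.2],[0,0,0]],[[-28.9,-23.2,2.2],[0,0,0]],[[-28.9,-23.2,2.2],[0,0,0]],[[-28.9,-23.2,2.2],[0,0,0]],[[-28.9,-23.2,2.2],[0,0,0]],[[-28.9,-23.2,2.2],[0,0,0]],[[-28.9,-23.2,2.2],[0,0,0]],[[-28.9,-23.2,2.2],[0,0,0]],[[-28.9,-23.2,2.2],[0,0,0]],[[-28.9,-23.2,2.2],[0,0,0]]], "grip": -1, "grip_force": 50}}

```text
clock: 1.4
tcp_pos: [450.2, -298.6, 220.1]
ee_rot: [0.731, -0.682, -0.0, 0.0]
wrist_force: [0.3, 0.2, -0.4]
opening: 1.002
```

Emit:
{"op": "drive_tool", "data": {"targets": [[[-36.1,-1.8,2.5],[0,0,0]],[[-36.1,-1.8,2.5],[0,0,0]],[[-36.1,-1.8,2.5],[0,0,0]],[[-36.1,-1.8,2.5],[0,0,0]],[[-36.1,-1.8,2.5],[0,0,0]],[[-36.1,-1.8,2.5],[0,0,0]],[[-36.1,-1.8,2.5],[0,0,0]],[[-36.1,-1.8,2.5],[0,0,0]],[[0,0,30],[0,0,0]],[[0,0,0],[0,0,0]],[[0,0,0],[0,0,0]]]}}

```text
clock: 2.5
tcp_pos: [443.3, -11.1, 170.3]
ee_rot: [0.732, -0.682, -0.001, 0.001]
wrist_force: [-0.5, -0.2, -0.4]
opening: 0.998
```

```bash
python3 go.py -86 444 -11 32; python3 - <<'E'
from h import *;from bench import r
for n in('wrist','top'):
    d=r.get_image(n);pickle.dump(d,open(n+'1.pkl','wb'))
    cv2.imwrite(f'pics/{n}1.png',d['pixels'][:,:,::-1])
E
```

```text
t2.50 pos [443.3 -11.1 170.3] yaw -86.0 q6 81 tilt [-0.0018  0.0001] turn 0.0 F [-0.5 -0.2 -0.4] open 0.998
to [444. -11.  32.] tool shift [ -0.   -0.7 138.3]
```

View pics/wrist1.png

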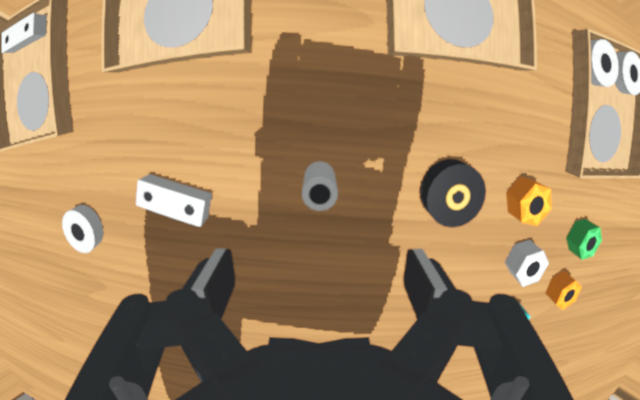

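View pics/top1.png

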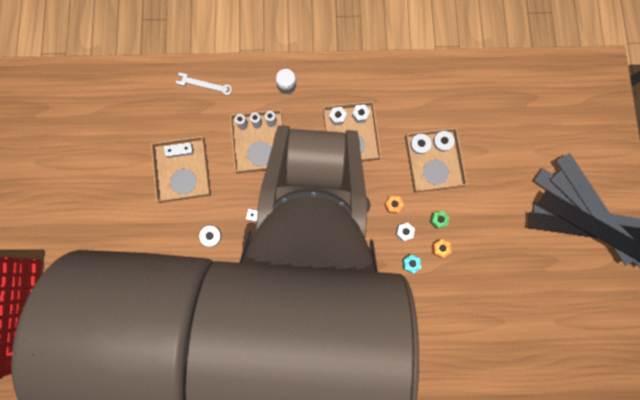

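The wrist view shows the sleeve (319,190) midway between the pads. The top view now shows the plain nut at (405,231), with its four coloured look-alikes around it. Next I'll descend and measure the nut.

Emit:
{"op": "drive_tool", "data": {"targets": [[[0,-0.7,35],[0,0,0]],[[0,0,35],[0,0,0]],[[0,0,30],[0,0,0]],[[0,0,20],[0,0,0]],[[0,0,18],[0,0,0]],[[0,0,0],[0,0,0]]]}}

```text
clock: 3.2
tcp_pos: [444.0, -11.5, 31.3]
ee_rot: [0.731, -0.682, -0.001, 0.001]
wrist_force: [-0.5, 0.4, -0.0]
opening: 1.0
```

Emit:
{"op": "drive_tool", "data": {"targets": [[[0,0,0],[0,0,0]],[[0,0,0],[0,0,0]],[[0,0,0],[0,0,0]],[[0,0,0],[0,0,0]],[[0,0,0],[0,0,0]],[[0,0,0],[0,0,0]],[[0,0,0],[0,0,0]],[[0,0,0],[0,0,0]]], "grip": 1, "grip_force": 50}}

```text
clock: 4.0
tcp_pos: [445.1, -10.9, 33.2]
ee_rot: [0.732, -0.682, 0.001, -0.0]
wrist_force: [-1.0, 0.1, 15.0]
opening: 0.341
```

```bash
python3 go.py -86 444 -11 190 610 145 190 610 145 37; python3 - <<'E'
from h import *
np.set_printoptions(precision=1,suppress=True)
d=pickle.load(open('top1.pkl','rb'));h=hsv(d)
p,a=topface(d,(392,218,420,246),32,26,(h[...,1]<70)&(h[...,2]>150))
H=cv2.convexHull(p)[:,0,:];c,rad=cv2.minEnclosingCircle(p);m=cv2.moments(H)
c2=np.array([m['m10'],m['m01']])/m['m00'];print(c,rad,c2,a)
# flat direction: hull support width is least square to a flat
th=np.radians(np.arange(0,60,2));w=[sum(np.ptp(H@[np.cos(t+k),np.sin(t+k)]) for k in np.radians([0,60,120]))/3 for t in th]
print(np.c_[np.degrees(th),w].T)
# centroid phase
q=H-c2;print(np.c_[np.hypot(*q.T),np.degrees(np.arctan2(q[:,1],q[:,0]))])
for nm,lo,hi in(('or',5,22),('gr',45,75),('teal',78,100)):
    m=((h[...,1]>120)&(h[...,0]>=lo)&(h[...,0]<=hi)&(h[...,2]>180)).astype(np.uint8);m[:185]=0;m[280:]=0;m[:,:380]=0;m[:,460:]=0
    N,L,St,C=cv2.connectedComponentsWithStats(m)
    for i in range(1,N):
        if St[i,4]>60:print(nm,C[i],St[i,4],onplane(d,C[i],32)[0])
E
```

```text
t4.00 pos [445.1 -10.9  33.2] yaw -86.0 q6 81 tilt [ 0.0016 -0.0001] turn 0.0 F [-1.   0.1 15. ] open 0.341
to [444. -11. 190.] tool shift [   0.     1.1 -156.8]
to [610. 145. 190.] tool shift [-144.  -176.5    0. ]
to [610. 145.  37.] tool shift [  0.   0. 153.]
(356.9565124511719, -284.5362243652344) 25.01554298400879 [ 356.9 -284.3] 193.0
[[ 0.   2.   4.   6.   8.  10.  12.  14.  16.  18.  20.  22.  24.  26.
  28.  30.  32.  34.  36.  38.  40.  42.  44.  46.  48.  50.  52.  54.
  56.  58. ]
 [48.6 48.4 48.2 47.9 47.5 47.1 46.6 46.4 46.3 46.4 46.7 47.  47.3 47.6
  48.1 48.5 48.8 49.1 49.3 49.5 49.6 49.6 49.7 49.7 49.7 49.6 49.4 49.2
  49.  48.7]]
[[  23.3    4.1]
 [  23.2   27.5]
 [  24.4   43.5]
 [  24.9   53.3]
 [  23.8   89.6]
 [  24.1   96.6]
 [  24.8  103.3]
 [  24.5  118.4]
 [  24.9  162.4]
 [  24.   176. ]
 [  24.7 -138.6]
 [  25.  -128.8]
 [  23.5  -99.7]
 [  23.4  -92.5]
 [  24.3  -78.4]
 [  25.2  -71.9]
 [  23.8  -62.9]
 [  25.1  -23.9]
 [  23.2   -3.2]]
or [420.2 231.4] 5830 [ 354.1 -328.8   32. ]
```

Emit:
{"op": "drive_tool", "data": {"targets": [[[0,0,-10],[0,0,0]],[[0,0,-30],[0,0,0]],[[0,0,-35],[0,0,0]],[[0,0,-35],[0,0,0]],[[0,1,-35],[0,0,0]],[[0,0,-12],[0,0,0]],[[-20.6,-25.2,0],[0,0,0]],[[-20.6,-25.2,0],[0,0,0]],[[-20.6,-25.2,0],[0,0,0]],[[-20.6,-25.2,0],[0,0,0]],[[-20.6,-25.2,0],[0,0,0]],[[-20.6,-25.2,0],[0,0,0]],[[-20.6,-25.2,0],[0,0,0]],[[0,0,30],[0,0,0]],[[0,0,30],[0,0,0]],[[0,0,30],[0,0,0]],[[0,0,20],[0,0,0]],[[0,0,0],[0,0,0]],[[0,0,0],[0,0,0]]]}}

```text
clock: 5.9
tcp_pos: [609.3, 145.3, 80.1]
ee_rot: [0.732, -0.682, -0.0, 0.0]
wrist_force: [0.3, 0.6, -1.1]
opening: 0.339
```

```bash
python3 go.py -86 610 145 37
```

```text
t5.90 pos [609.3 145.3  80.1] yaw -86.0 q6 97 tilt [-0.0002 -0.    ] turn 0.0 F [ 0.3  0.6 -1.1] open 0.339
to [610. 145.  37.] tool shift [ 0.4 -0.7 43.1]
```

Emit:
{"op": "drive_tool", "data": {"targets": [[[0,0,20],[0,0,0]],[[0,0,12],[0,0,0]],[[0,0,6],[0,0,0]],[[0,0,3],[0,0,0]],[[0,0,2],[0,0,0]],[[0,0,0],[0,0,0]],[[0,0,0],[0,0,0]]]}}

```text
clock: 6.6
tcp_pos: [609.5, 145.3, 36.7]
ee_rot: [0.732, -0.682, 0.0, -0.0]
wrist_force: [-0.2, -0.0, -1.3]
opening: 0.335
```

Emit:
{"op": "drive_tool", "data": {"targets": [[[0,0,0],[0,0,0]],[[0,0,0],[0,0,0]],[[0,0,0],[0,0,0]],[[0,0,0],[0,0,0]],[[0,0,-20],[0,0,0]],[[0,0,-30],[0,0,0]],[[0,0,-35],[0,0,0]],[[0,0,-35],[0,0,0]],[[0,0,-20],[0,0,0]],[[0,0,0],[0,0,0]]], "grip": -0.3}}

```text
clock: 7.6
tcp_pos: [611.0, 145.6, 179.6]
ee_rot: [0.732, -0.682, 0.002, -0.002]
wrist_force: [-0.3, -0.3, -1.0]
opening: 0.646
```

```bash
python3 go.py -12.9  480 250 180 411 143.3 180; python3 - <<'E'
from h import *;from bench import r
for n in('wrist','side'):
    d=r.get_image(n);pickle.dump(d,open(n+'2.pkl','wb'))
    cv2.imwrite(f'pics/{n}2.png',d['pixels'][:,:,::-1])
E
```

```text
t7.60 pos [611.  145.6 179.6] yaw -86.0 q6 97 tilt [0.0051 0.001 ] turn -73.1 F [-0.3 -0.3 -1. ] open 0.646
to [480. 250. 180.] tool shift [-151.   -72.5   -0.4]
to [411.  143.3 180. ] tool shift [-43.4 119.4   0. ]
```

View pics/wrist2.png

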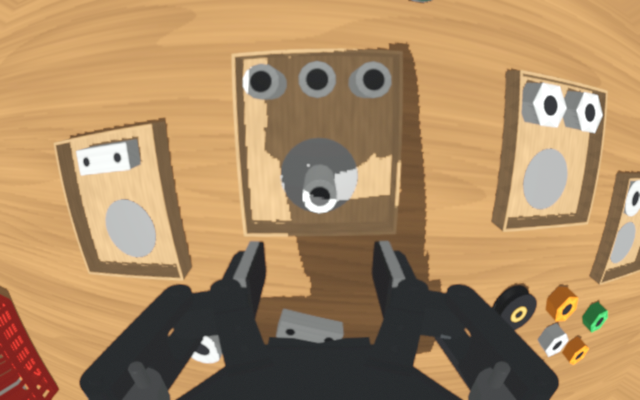

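The sleeve stands upright on its mark (319,180). The clamp block is next.

Emit:
{"op": "drive_tool", "data": {"targets": [[[0,0,0],[0,0,-8.1]],[[0,0,0],[0,0,-8.1]],[[0,0,0],[0,0,-8.1]],[[0,0,0],[0,0,-8.1]],[[0,0,0],[0,0,-8.1]],[[0,0,0],[0,0,-8.1]],[[0,0,0],[0,0,-8.1]],[[0,0,0],[0,0,-8.1]],[[0,0,0],[0,0,-8.3]],[[-27.8,6.7,0],[0,0,0]],[[-27.8,6.7,0],[0,0,0]],[[-27.8,6.7,0],[0,0,0]],[[-27.8,6.7,0],[0,0,0]],[[-27.8,6.7,0],[0,0,0]],[[-27.8,6.7,0],[0,0,0]],[[-27.8,6.7,0],[0,0,0]],[[0,0,25],[0,0,0]],[[0,0,25],[0,0,0]],[[0,0,0],[0,0,0]],[[0,0,0],[0,0,0]]], "grip": -0.15}}

```text
clock: 9.7
tcp_pos: [408.4, 142.7, 125.8]
ee_rot: [0.994, -0.112, -0.001, 0.0]
wrist_force: [0.2, 0.5, -0.5]
opening: 0.576
```

```bash
python3 go.py -12.9  411 143.3 14; python3 - <<'E'
from h import *;from bench import r
for n in('wrist',):
    d=r.get_image(n);pickle.dump(d,open(n+'3.pkl','wb'))
    cv2.imwrite(f'pics/{n}3.png',d['pixels'][:,:,::-1])
E
```

```text
t9.70 pos [408.4 142.7 125.8] yaw -12.9 q6 28 tilt [-0.0025 -0.0007] turn 0.0 F [ 0.2  0.5 -0.5] open 0.576
to [411.  143.3  14. ] tool shift [  2.4  -1.2 111.8]
```

View pics/wrist3.png

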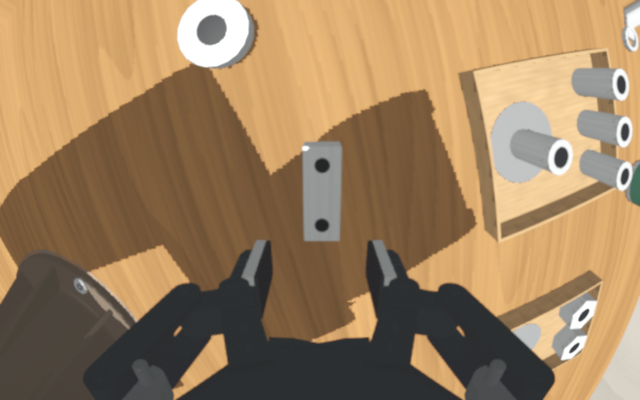

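The block (322,190) is square between the pads.

Emit:
{"op": "drive_tool", "data": {"targets": [[[2,-1.2,30],[0,0,0]],[[0,0,30],[0,0,0]],[[0,0,25],[0,0,0]],[[0,0,15],[0,0,0]],[[0,0,8],[0,0,0]],[[0,0,3],[0,0,0]],[[0,0,0],[0,0,0]]]}}

```text
clock: 10.45
tcp_pos: [411.8, 143.7, 15.7]
ee_rot: [0.994, -0.112, 0.0, -0.0]
wrist_force: [0.7, -0.4, 0.1]
opening: 0.576
```

Emit:
{"op": "drive_tool", "data": {"targets": [[[0,0,0],[0,0,0]],[[0,0,0],[0,0,0]],[[0,0,0],[0,0,0]],[[0,0,0],[0,0,0]],[[0,0,0],[0,0,0]],[[0,0,0],[0,0,0]]], "grip": 1, "grip_force": 60}}

```text
clock: 11.05
tcp_pos: [411.9, 143.8, 16.3]
ee_rot: [0.994, -0.112, 0.001, -0.0]
wrist_force: [-1.9, -0.5, 10.7]
opening: 0.336
```

```bash
python3 go.py 8  411 143.3 150 527.5 379.5 150 527.5 379.5 18;python3 go.py -12.9  411 143.3 150 527.5 379.5 150 527.5 379.5 18
```

```text
t11.05 pos [411.9 143.8  16.3] yaw -12.9 q6 28 tilt [0.0015 0.0004] turn -20.9 F [-1.9 -0.5 10.7] open 0.336
to [411.  143.3 150. ] tool shift [  -0.9    0.3 -133.7]
to [527.5 379.5 150. ] tool shift [ 148.2 -217.7    0. ]
to [527.5 379.5  18. ] tool shift [  0.   0. 132.]
t11.05 pos [411.9 143.8  16.3] yaw -12.9 q6 28 tilt [0.0015 0.0004] turn 0.0 F [-1.9 -0.5 10.7] open 0.336
to [411.  143.3 150. ] tool shift [  -0.7    0.6 -133.7]
to [527.5 379.5 150. ] tool shift [  60.8 -256.2    0. ]
to [527.5 379.5  18. ] tool shift [  0.   0. 132.]
```

Emit:
{"op": "drive_tool", "data": {"targets": [[[0,0,-10],[0,0,0]],[[0,0,-30],[0,0,0]],[[0,0,-35],[0,0,0]],[[0,0,-35],[0,0,0]],[[0,0,-24],[0,0,0]],[[0,0,0],[0,0,-7]],[[0,0,0],[0,0,-7]],[[0,0,0],[0,0,-6.9]],[[18.5,-27.2,0],[0,0,0]],[[18.5,-27.2,0],[0,0,0]],[[18.5,-27.2,0],[0,0,0]],[[18.5,-27.2,0],[0,0,0]],[[18.5,-27.2,0],[0,0,0]],[[18.5,-27.2,0],[0,0,0]],[[18.5,-27.2,0],[0,0,0]],[[18.5,-27.2,0],[0,0,0]],[[0,0,35],[0,0,0]],[[0,0,35],[0,0,0]],[[0,0,15],[0,0,0]],[[0,0,0],[0,0,0]]]}}

```text
clock: 13.05
tcp_pos: [526.1, 378.9, 63.0]
ee_rot: [0.998, 0.07, -0.002, 0.001]
wrist_force: [-0.0, 0.3, -3.1]
opening: 0.336
```

```bash
python3 go.py 8  527.5 379.5 19
```

```text
t13.05 pos [526.1 378.9  63. ] yaw 8.0 q6 25 tilt [-0.0032 -0.0021] turn 0.0 F [-0.   0.3 -3.1] open 0.336
to [527.5 379.5  19. ] tool shift [ 1.5 -0.4 44. ]
```

Emit:
{"op": "drive_tool", "data": {"targets": [[[1.5,0,15],[0,0,0]],[[0,0,14],[0,0,0]],[[0,0,8],[0,0,0]],[[0,0,4],[0,0,0]],[[0,0,2],[0,0,0]],[[0,0,1],[0,0,0]],[[0,0,0],[0,0,0]]]}}

```text
clock: 13.75
tcp_pos: [529.1, 380.1, 20.5]
ee_rot: [0.998, 0.07, 0.0, -0.0]
wrist_force: [-0.7, 0.2, -2.9]
opening: 0.336
```

Emit:
{"op": "drive_tool", "data": {"targets": [[[0,0,0],[0,0,0]],[[0,0,0],[0,0,0]],[[0,0,0],[0,0,0]],[[0,0,0],[0,0,0]],[[0,0,-10],[0,0,0]],[[0,0,-25],[0,0,0]],[[0,0,-35],[0,0,0]],[[0,0,-35],[0,0,0]],[[0,0,-15],[0,0,0]],[[0,0,0],[0,0,0]]], "grip": 0.05}}

```text
clock: 14.75
tcp_pos: [530.2, 380.8, 143.4]
ee_rot: [0.998, 0.07, 0.002, -0.001]
wrist_force: [0.4, 0.8, -0.4]
opening: 0.479
```

```bash
python3 go.py -83  358 292.5 140 358 292.5 12; python3 - <<'E'
from h import *;from bench import r
d=r.get_image('wrist');cv2.imwrite('pics/wrist4.png',d['pixels'][:,:,::-1])
E
```

```text
t14.75 pos [530.2 380.8 143.4] yaw 8.0 q6 25 tilt [0.0038 0.0025] turn -89.0 F [ 0.4  0.8 -0.4] open 0.479
to [358.  292.5 140. ] tool shift [ -66.7 -181.7    3.4]
to [358.  292.5  12. ] tool shift [  0.   0. 128.]
```

View pics/wrist4.png

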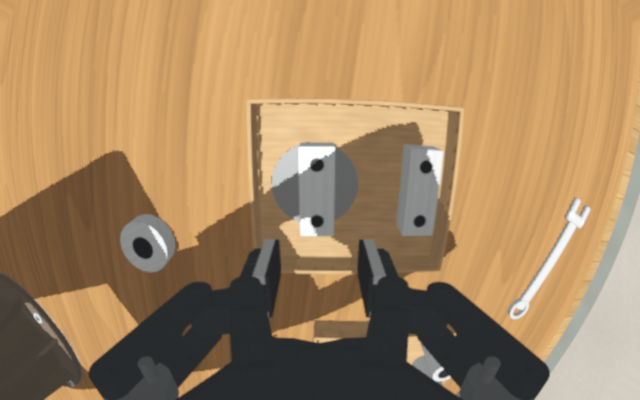

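The clamp block lies flat on its mark (317,190). The spacer is next.

Emit:
{"op": "drive_tool", "data": {"targets": [[[-30.5,10.6,0],[0,0,0]],[[-30.5,10.6,0],[0,0,0]],[[-30.5,10.6,0],[0,0,0]],[[-30.5,10.6,0],[0,0,0]],[[-30.5,10.6,0],[0,0,0]],[[-30.5,10.6,0],[0,0,0]],[[0,0,20],[0,0,0]],[[0,0,20],[0,0,0]],[[0,0,0],[0,0,0]],[[0,0,0],[0,0,0]]], "grip": -1}}

```text
clock: 15.8
tcp_pos: [356.1, 291.0, 99.8]
ee_rot: [0.998, 0.07, -0.001, 0.001]
wrist_force: [0.4, 0.6, -0.1]
opening: 0.995
```

```bash
python3 go.py 8  358 292.5 12; python3 - <<'E'
from h import *;from bench import r
d=r.get_image('wrist');cv2.imwrite('pics/wrist5.png',d['pixels'][:,:,::-1])
E
```

```text
t15.80 pos [356.1 291.   99.8] yaw 8.0 q6 27 tilt [-0.0018 -0.0013] turn 0.0 F [ 0.4  0.6 -0.1] open 0.995
to [358.  292.5  12. ] tool shift [ 2.1 -1.2 87.8]
```

View pics/wrist5.png

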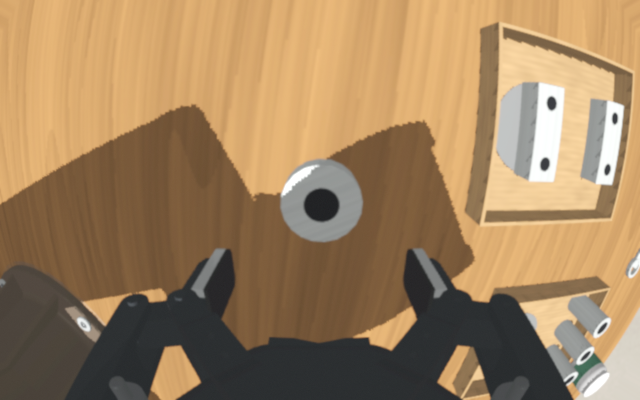

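Emit:
{"op": "drive_tool", "data": {"targets": [[[1.5,-1,30],[0,0,0]],[[0,0,25],[0,0,0]],[[0,0,18],[0,0,0]],[[0,0,10],[0,0,0]],[[0,0,5],[0,0,0]],[[0,0,2],[0,0,0]],[[0,0,0],[0,0,0]]]}}

```text
clock: 16.55
tcp_pos: [358.3, 292.9, 10.8]
ee_rot: [0.998, 0.07, 0.0, -0.0]
wrist_force: [-0.4, 0.8, 0.1]
opening: 0.997
```

Emit:
{"op": "drive_tool", "data": {"targets": [[[0,0,0],[0,0,0]],[[0,0,0],[0,0,0]],[[0,0,0],[0,0,0]],[[0,0,0],[0,0,0]],[[0,0,0],[0,0,0]],[[0,0,0],[0,0,0]]], "grip": 1, "grip_force": 60}}

```text
clock: 17.15
tcp_pos: [358.3, 292.8, 11.2]
ee_rot: [0.998, 0.07, 0.001, -0.0]
wrist_force: [-1.3, -2.5, 15.8]
opening: 0.679
```

Emit:
{"op": "drive_tool", "data": {"targets": [[[0,0,-5],[0,0,0]],[[0,0,-20],[0,0,0]],[[0,0,-35],[0,0,0]],[[0,0,-35],[0,0,0]],[[0,0,-35],[0,0,0]],[[0,0,-20],[0,0,0]],[[0,0,0],[0,0,0]]]}}

```text
clock: 17.85
tcp_pos: [359.1, 293.5, 163.0]
ee_rot: [0.998, 0.07, 0.002, -0.001]
wrist_force: [0.3, -0.1, -4.2]
opening: 0.674
```

```bash
python3 go.py 8 560 100 160; python3 go.py -83.3  560 100 160 538.5 -396.4 160 538.5 -396.4 14
```

```text
t17.85 pos [359.1 293.5 163. ] yaw 8.0 q6 27 tilt [0.0039 0.0028] turn 0.0 F [ 0.3 -0.1 -4.2] open 0.674
to [560. 100. 160.] tool shift [172.  219.6   3. ]
t17.85 pos [359.1 293.5 163. ] yaw 8.0 q6 27 tilt [0.0039 0.0028] turn -88.7 F [ 0.3 -0.1 -4.2] open 0.674
to [560. 100. 160.] tool shift [-215.6  176.9    3. ]
to [ 538.5 -396.4  160. ] tool shift [-490.5  -79.3    0. ]
to [ 538.5 -396.4   14. ] tool shift [  0.   0. 146.]
```

Emit:
{"op": "drive_tool", "data": {"targets": [[[21.5,27.5,0],[0,0,0]],[[21.5,27.5,0],[0,0,0]],[[21.5,27.5,0],[0,0,0]],[[21.5,27.5,0],[0,0,0]],[[21.5,27.5,0],[0,0,0]],[[21.5,27.5,0],[0,0,0]],[[21.5,27.5,0],[0,0,0]],[[21.5,27.5,0],[0,0,0]],[[0,0,0],[0,0,8.3]],[[0,0,0],[0,0,8.3]],[[0,0,0],[0,0,8.3]],[[0,0,0],[0,0,8.3]],[[0,0,0],[0,0,8.3]],[[0,0,0],[0,0,8.3]],[[0,0,0],[0,0,8.3]],[[0,0,0],[0,0,8.3]],[[0,0,0],[0,0,8.3]],[[0,0,0],[0,0,8.3]],[[0,0,0],[0,0,8.3]],[[0,0,0],[0,0,0]]]}}

```text
clock: 19.85
tcp_pos: [558.2, 98.7, 159.0]
ee_rot: [0.746, -0.665, -0.001, 0.001]
wrist_force: [1.0, -0.0, -4.2]
opening: 0.678
```

Emit:
{"op": "drive_tool", "data": {"targets": [[[35,5.7,0],[0,0,0]],[[35,5.7,0],[0,0,0]],[[35,5.7,0],[0,0,0]],[[35,5.7,0],[0,0,0]],[[35,5.7,0],[0,0,0]],[[35,5.7,0],[0,0,0]],[[35,5.7,0],[0,0,0]],[[35,5.7,0],[0,0,0]],[[35,5.7,0],[0,0,0]],[[35,5.7,0],[0,0,0]],[[35,5.7,0],[0,0,0]],[[35,5.7,0],[0,0,0]],[[35,5.7,0],[0,0,0]],[[35,5.7,0],[0,0,0]],[[0,0,35],[0,0,0]],[[0,0,35],[0,0,0]],[[0,0,0],[0,0,0]],[[0,0,0],[0,0,0]]]}}

```text
clock: 21.65
tcp_pos: [536.7, -396.6, 89.7]
ee_rot: [0.748, -0.663, -0.001, 0.0]
wrist_force: [0.1, 0.3, -3.7]
opening: 0.677
```

```bash
python3 go.py -83.3 538.5 -396.4 14
```

```text
t21.65 pos [ 536.7 -396.6   89.7] yaw -83.1 q6 44 tilt [-0.0018  0.0014] turn 0.2 F [ 0.1  0.3 -3.7] open 0.677
to [ 538.5 -396.4   14. ] tool shift [-0.  -1.8 75.7]
```

Emit:
{"op": "drive_tool", "data": {"targets": [[[0,-1.8,28],[0,0,0]],[[0,0,20],[0,0,0]],[[0,0,12],[0,0,0]],[[0,0,7],[0,0,0]],[[0,0,4],[0,0,0]],[[0,0,2],[0,0,0]],[[0,0,1.5],[0,0,0]],[[0,0,0],[0,0,0]],[[0,0,0],[0,0,0]]]}}

```text
clock: 22.55
tcp_pos: [539.2, -397.1, 16.2]
ee_rot: [0.747, -0.664, 0.0, -0.0]
wrist_force: [0.9, 0.1, -4.4]
opening: 0.679
```

Emit:
{"op": "drive_tool", "data": {"targets": [[[0,0,0],[0,0,0]],[[0,0,0],[0,0,0]],[[0,0,0],[0,0,0]],[[0,0,0],[0,0,0]],[[0,0,-10],[0,0,0]],[[0,0,-25],[0,0,0]],[[0,0,-35],[0,0,0]],[[0,0,-35],[0,0,0]],[[0,0,-35],[0,0,0]],[[0,0,-20],[0,0,0]],[[0,0,0],[0,0,0]],[[0,0,0],[0,0,0]]], "grip": -1}}

```text
clock: 23.75
tcp_pos: [539.1, -397.0, 176.6]
ee_rot: [0.747, -0.664, 0.001, -0.0]
wrist_force: [-1.1, 1.0, -0.7]
opening: 1.0
```

```bash
python3 go.py -103.8 355.5 -282 172; python3 - <<'E'
from h import *;from bench import r
for n in('wrist','top'):
    d=r.get_image(n);pickle.dump(d,open(n+'6.pkl','wb'));cv2.imwrite(f'pics/{n}6.png',d['pixels'][:,:,::-1])
E
```

```text
t23.75 pos [ 539.1 -397.   176.6] yaw -83.3 q6 44 tilt [ 0.0009 -0.0008] turn 20.5 F [-1.1  1.  -0.7] open 1.000
to [ 355.5 -282.   172. ] tool shift [-67.9 205.7   4.6]
```

View pics/wrist6.png

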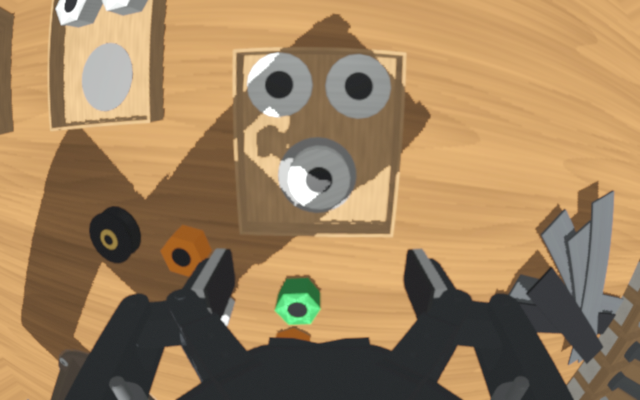

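The spacer lies in its mark (317,177). The nut is next, with the jaws at -104°.

Emit:
{"op": "drive_tool", "data": {"targets": [[[0,0,0],[0,0,6.8]],[[0,0,0],[0,0,6.8]],[[0,0,0],[0,0,6.9]],[[-9.7,29.4,0],[0,0,0]],[[-9.7,29.4,0],[0,0,0]],[[-9.7,29.4,0],[0,0,0]],[[-9.7,29.4,0],[0,0,0]],[[-9.7,29.4,0],[0,0,0]],[[-9.7,29.4,0],[0,0,0]],[[-9.7,29.4,0],[0,0,0]],[[0,0,35],[0,0,0]],[[0,0,20],[0,0,0]],[[0,0,0],[0,0,0]],[[0,0,0],[0,0,0]]], "grip": -0.65}}

```text
clock: 25.25
tcp_pos: [355.0, -281.7, 120.5]
ee_rot: [-0.617, 0.787, 0.001, -0.0]
wrist_force: [0.2, -0.2, 0.4]
opening: 0.822
```

```bash
python3 go.py -103.8 355.5 -282 14; python3 - <<'E'
from h import *;from bench import r
np.set_printoptions(precision=1,suppress=True)
d=r.get_image('wrist');pickle.dump(d,open('wrist7.pkl','wb'));cv2.imwrite('pics/wrist7.png',d['pixels'][:,:,::-1])
# nut top face from the fisheye: rays onto z=32
h=hsv(d);c,M,f=ray(d,0,0);Z=d['range_z'];v,u=np.mgrid[:400,:640];x=u-d['cx'];y=v-d['cy'];rr=np.hypot(x,y)+1e-9;th=rr/f
k=np.stack([x/rr*np.tan(th),y/rr*np.tan(th),np.ones_like(rr)],-1)@M;P=c+k*Z[...,None]
m=((abs(P[...,2]-32)<5)&(np.hypot(P[...,0]-355.5,P[...,1]+282)<36)&(h[...,1]<80)).astype(np.uint8)
cs,_=cv2.findContours(m,cv2.RETR_EXTERNAL,cv2.CHAIN_APPROX_NONE);q=max(cs,key=cv2.contourArea)[:,0,:]
kk=k[q[:,1],q[:,0]];p=(c+kk*((32-c[2])/kk[:,2])[:,None])[:,:2].astype(np.float32)
H=cv2.convexHull(p)[:,0,:];mo=cv2.moments(H);print(cv2.minEnclosingCircle(p),mo['m10']/mo['m00'],mo['m01']/mo['m00'])
t=np.radians(np.arange(0,60,2));w=np.array([np.mean([np.ptp(H@[np.cos(a+b),np.sin(a+b)]) for b in np.radians([0,60,120])]) for a in t]);print(np.degrees(t[w.argmin()]),w.min(),w.max())
E
```

```text
t25.25 pos [ 355.  -281.7  120.5] yaw -103.8 q6 61 tilt [-0.0014  0.0013] turn 0.0 F [ 0.2 -0.2  0.4] open 0.822
to [ 355.5 -282.    14. ] tool shift [ 1.000e-01 -6.000e-01  1.065e+02]
((355.7373046875, -284.25738525390625), 26.926677703857422) 355.82902543423666 -284.2201924575072
16.0 47.15267754978269 52.83718885488472
```

View pics/wrist7.png

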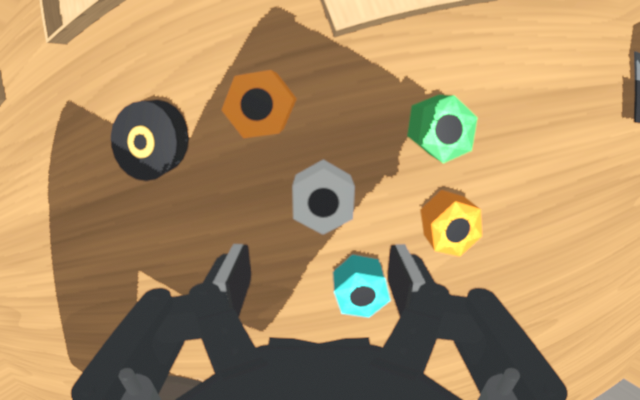

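The plain grey nut (323,197) is centred between the pads with its flats facing them. The refined centre is (355.8,-284.2) with flats at 16°, which agrees with the top view.

Emit:
{"op": "drive_tool", "data": {"targets": [[[2.2,-1.4,30],[0,0,0]],[[0,0,30],[0,0,0]],[[0,0,20],[0,0,0]],[[0,0,15],[0,0,0]],[[0,0,8],[0,0,0]],[[0,0,4],[0,0,0]],[[0,0,0],[0,0,0]]]}}

```text
clock: 26.0
tcp_pos: [356.4, -284.7, 14.1]
ee_rot: [-0.617, 0.787, -0.0, 0.0]
wrist_force: [0.2, -0.0, 0.6]
opening: 0.826
```

Emit:
{"op": "drive_tool", "data": {"targets": [[[0,0,0],[0,0,0]],[[0,0,0],[0,0,0]],[[0,0,0],[0,0,0]],[[0,0,0],[0,0,0]],[[0,0,0],[0,0,0]],[[0,0,0],[0,0,0]]], "grip": 1, "grip_force": 60}}

```text
clock: 26.6
tcp_pos: [356.5, -284.8, 14.7]
ee_rot: [-0.617, 0.787, -0.001, 0.0]
wrist_force: [-0.5, 0.6, 9.3]
opening: 0.528
```

Emit:
{"op": "drive_tool", "data": {"targets": [[[0,0,-5],[0,0,0]],[[0,0,-20],[0,0,0]],[[0,0,-35],[0,0,0]],[[0,0,-35],[0,0,0]],[[0,0,-35],[0,0,0]],[[0,0,-10],[0,0,0]],[[0,0,0],[0,0,0]]]}}

```text
clock: 27.3
tcp_pos: [356.7, -285.0, 155.1]
ee_rot: [-0.617, 0.787, -0.002, 0.0]
wrist_force: [0.3, -0.2, -5.2]
opening: 0.528
```

```bash
python3 go.py -85.3 630.5 -141 150 630.5 -141 18
```

```text
t27.30 pos [ 356.7 -285.   155.1] yaw -103.8 q6 61 tilt [ 0.0024 -0.0021] turn -18.5 F [ 0.3 -0.2 -5.2] open 0.528
to [ 630.5 -141.   150. ] tool shift [-121.1 -284.7    5.1]
to [ 630.5 -141.    18. ] tool shift [  0.   0. 132.]
```

Emit:
{"op": "drive_tool", "data": {"targets": [[[0,0,0],[0,0,-6.2]],[[0,0,0],[0,0,-6.2]],[[0,0,0],[0,0,-6.1]],[[-13.5,-31.6,0],[0,0,0]],[[-13.5,-31.6,0],[0,0,0]],[[-13.5,-31.6,0],[0,0,0]],[[-13.5,-31.6,0],[0,0,0]],[[-13.5,-31.6,0],[0,0,0]],[[-13.5,-31.6,0],[0,0,0]],[[-13.5,-31.6,0],[0,0,0]],[[-13.5,-31.6,0],[0,0,0]],[[-13.5,-31.6,0],[0,0,0]],[[0,0,35],[0,0,0]],[[0,0,35],[0,0,0]],[[0,0,15],[0,0,0]],[[0,0,0],[0,0,0]],[[0,0,0],[0,0,0]]]}}

```text
clock: 29.0
tcp_pos: [629.4, -140.1, 68.7]
ee_rot: [0.736, -0.677, -0.0, 0.0]
wrist_force: [0.3, -0.6, -2.8]
opening: 0.528
```

```bash
python3 go.py -85.3 630.5 -141 18.5
```

```text
t29.00 pos [ 629.4 -140.1   68.7] yaw -85.3 q6 70 tilt [-0.0006  0.0002] turn 0.0 F [ 0.3 -0.6 -2.8] open 0.528
to [ 630.5 -141.    18.5] tool shift [ 0.9 -1.  50.2]
```

Emit:
{"op": "drive_tool", "data": {"targets": [[[0.9,-1,20],[0,0,0]],[[0,0,14],[0,0,0]],[[0,0,8],[0,0,0]],[[0,0,4],[0,0,0]],[[0,0,2.5],[0,0,0]],[[0,0,1.5],[0,0,0]],[[0,0,0],[0,0,0]],[[0,0,0],[0,0,0]]]}}

```text
clock: 29.8
tcp_pos: [630.8, -140.8, 19.2]
ee_rot: [0.736, -0.677, 0.0, -0.0]
wrist_force: [0.1, 0.5, -4.0]
opening: 0.525
```

Emit:
{"op": "drive_tool", "data": {"targets": [[[0,0,0],[0,0,0]],[[0,0,0],[0,0,0]],[[0,0,0],[0,0,0]],[[0,0,0],[0,0,0]],[[0,0,-10],[0,0,0]],[[0,0,-25],[0,0,0]],[[0,0,-35],[0,0,0]],[[0,0,-35],[0,0,0]],[[0,0,-35],[0,0,0]],[[0,0,-35],[0,0,0]],[[0,0,-35],[0,0,0]],[[0,0,0],[0,0,0]]], "grip": -0.7}}

```text
clock: 31.0
tcp_pos: [633.0, -141.3, 234.8]
ee_rot: [0.736, -0.677, 0.004, -0.002]
wrist_force: [0.8, 0.4, 0.2]
opening: 0.851
```

Emit:
{"op": "drive_tool", "data": {"targets": [[[35,10,0],[0,0,0]],[[35,10,0],[0,0,0]],[[35,10,0],[0,0,0]],[[35,10,0],[0,0,0]],[[35,10,0],[0,0,0]],[[35,10,0],[0,0,0]],[[35,10,0],[0,0,0]],[[35,10,0],[0,0,0]],[[35,10,0],[0,0,0]],[[35,10,0],[0,0,0]],[[35,10,0],[0,0,0]],[[35,10,0],[0,0,0]],[[35,10,0],[0,0,0]],[[0,0,0],[0,0,0]],[[0,0,0],[0,0,0]]]}}

```text
clock: 32.5
tcp_pos: [537.8, -605.4, 228.2]
ee_rot: [0.735, -0.678, -0.0, -0.0]
wrist_force: [0.3, 0.5, -0.5]
opening: 0.848
```

```bash
python3 go.py -85.3 ; python3 - <<'E'
from h import *;from bench import r
np.set_printoptions(precision=1,suppress=True)
marks=dict(sleeve=(610,145.3,63),clamp=(527.5,379.5,28),spacer=(538.5,-396.4,25),nut=(630.5,-141,35))
for n in('top','side'):
    d=r.get_image(n);cv2.imwrite(f'pics/{n}8.png',d['pixels'][:,:,::-1]);P=cloud(d)
    for k,(x,y,z) in marks.items():
        m=((np.hypot(P[...,0]-x,P[...,1]-y)<48)&(abs(P[...,2]-z)<5)&(hsv(d)[...,1]<70)).astype(np.uint8)
        cs,_=cv2.findContours(m,cv2.RETR_EXTERNAL,cv2.CHAIN_APPROX_NONE)
        if not cs: print(n,k,'hidden');continue
        c=max(cs,key=cv2.contourArea)[:,0,:];p=onplane(d,c,z)[:,:2].astype(np.float32)
        cc,rad=cv2.minEnclosingCircle(p);print(n,k,'off mark',np.array(cc)-(x,y),'r %.1f'%rad,'z %.1f'%np.median(P[...,2][m>0]))
E
```

```text
t32.50 pos [ 537.8 -605.4  228.2] yaw -85.4 q6 35 tilt [-0.0005  0.0008] turn -0.1 F [ 0.3  0.5 -0.5] open 0.848
top sleeve off mark [-0.9 -1.6] r 15.4 z 63.7
top clamp off mark [ 4.1 -1.1] r 41.4 z 28.7
top spacer hidden
top nut off mark [0.2 0.3] r 25.6 z 35.9
side sleeve off mark [-5.6  2. ] r 18.4 z 62.2
side clamp off mark [-0.1  0.3] r 43.1 z 27.3
side spacer off mark [-0.2  4.9] r 33.4 z 24.4
side nut off mark [-3.   2.3] r 29.0 z 34.5
```

View pics/top8.png

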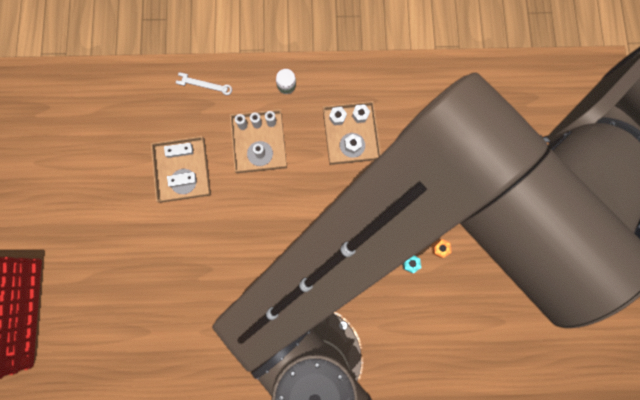

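View pics/side8.png

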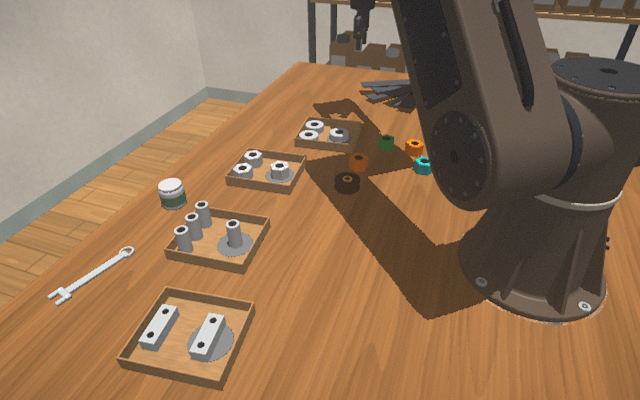

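Both views show all four parts upright in their own cartons and on their marks. The spacer shows only in the side view, at (340,134). The pulley is still at (347,183), the look-alikes are where they were, and the arm is clear.

```bash
python3 -c "
from bench import r
print(r.job_done())"
```

```text
the job is handed in; nothing more can be done
None
```

I put the sleeve, clamp block, spacer and nut into their own cartons, each the same way up and on its grey mark, and handed the job in at about 32.6 s. The hand-in reports no verdict.

**Placement:** In the last checks all four were within 6 mm of their marks (the limit is 15 mm), and their top faces were at the expected heights to within 1 mm. The pulley shows at the same side-view pixel as at the start. I saw no look-alike out of place, and the gripper was empty and clear of everything.

**What disagreed:** The top and side cameras differed by 2–6 mm, most on the sleeve, where the side view's fitted outline was too wide (18 mm radius against 15 mm). The arm hid the spacer from the top camera in the final check. Only the side view (5 mm off its mark) and the earlier wrist picture confirm its position.

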